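# Check the hinges of three probe cases and reject the stiff one

## Robot

A 7-joint arm with a two-finger parallel gripper is mounted at the origin on a cart in front of the work surface, level with it; the furniture and walls round the work are solid. World frame = base frame: x ahead of the robot, y to its left, z up, the work surface at z = 0. Lengths are in m, angles in degrees, forces in N, time in s.
With the tool pointing down it reaches from about 0.35 to 0.9 m from the base axis. Payload 7.2 kg.
Tool frame: the origin (TCP) lies at the very end of the fingers, on their centre line; the grasp point (between the pads) lies 19 mm behind it; z points along the fingers, y is the line along which they close (so a half turn about z gives the same grasp; the last joint's range is limited). The gripper opens to 85 mm and grips with 20 to 120 N. Pads are 22 mm wide; open, the fingers measure 114 mm over their backs; the gripper's body (76 mm by 85 mm) begins 54 mm behind the grasp point. The pads swing forward as they close: fully open they stand 13 mm farther back than shut.
Start: joints at [-69.97, 23.554, -0.728, 91.456, 0.321, 64.991, -4.71], TCP at [0.254, 0.571, 0.231] pointing down, gripper open.
Joint ranges: [-169.25, 169.25], [-16.82, 113.86], [-84.01, 82.57], [7.8, 145.47], [-59.2, 239.2], [7.22, 106.19], [-163.78, 163.78]. Speed limits (degrees/s): [136.94, 136.94, 172.46, 172.46, 180, 180, 180].

## Interface

Orientations are given as a 3x3 rotation matrix whose columns are the frame's x, y, z axes.
In Python, from station import ctrl gives the robot as it stands.
- The arm moves only by the tool apply_moves, never from a script. Its argument "targets" is a list of rows, each a list of 3 entries, a list of its own where there are three numbers: the shift along the tool's x, y, z in m, then the turn, a rotation vector about the tool's x, y, z in degrees, then the opening, from -1 (shut) to 1 (fully open). A call has 1 to 20 rows; each row is the pose to reach, as a shift and turn from the pose commanded when the call began, along the tool's axes at that moment; what a row does not reach only later rows make up. A row lasts 1/10 s, in which the tool goes at most 50 mm and 8.59 degrees, less where a joint would pass 70% of its speed; a pose out of reach is approached as far as the arm can. A call with a gripper value outside its range is refused whole. The fingers move at their own pace and stop on an object; "force" is the grip in N (left out, the last holds). Time passes only in rows, so rows that repeat a pose let the fingers close. It gives the time, the measured TCP pose, the force, the opening and the grip force at its end, in the units of the state.
- ctrl.state(): the state, without advancing time (a new reading comes with each control period).
- ctrl.get_image(name): name is "side" or "top"; returns a dict with "frame" (480x640x3 uint8, blue, green, red), "range_z" (480x640 float32, m along the optical axis (not along the pixel's ray), 0 where there is no reading), "K" (3x3 intrinsics, pixels), "xyz" and "rotation" of the camera in the world. Camera axes: x right, y down, z forward; pixel columns grow to the right and rows downward; lengths in m; the calibration is good to about 2 mm. A picture is of the moment at which its call begins.
- ctrl.finish_job(): hands the job in; it is judged then, once.
Trained networks look in the newest picture that a camera, given by its name, has taken for a name from the list of things; names that differ only in an ending like _2 or _b are one class to them, and where a whole thing is asked for, a point or a joint stands for the part that bears it (a point fixed in the world has none). Each returns a list of dicts, best first, with "confidence" (0 to 1); they miss things now and then, are a little off and sometimes report something else, mostly with a low value. They report only what shows in the picture. A call takes as long as a camera call. They do not tell look-alikes from the thing itself.
- ctrl.spot_in(camera, query): "point" ([row, column] as shares, 0 to 1, of the picture: columns of its width, rows of its height, amid what is visible of it).
The state is a dict: "time_s": time; "q": joint angles; "joint_velocities": joint speeds; "effort": joint torques, N m; "position": TCP position; "eef_rot": TCP orientation; "wrist_force": force on the tool from outside, world axes, zero at the start; "moment": the same for the moment, N m; "gripper_width": finger opening in m; "finger_force": force on a finger pad.
Only numpy, scipy, OpenCV 4.12 (cv2) and the standard library are available. Lean on these libraries where they do the work, as an engineer would, in place of code of your own. Each camera call takes 0.05 s, during which the arm holds its last target. There are 200 camera calls.

## Task

Check the hinges of the three small grey probe cases: swing each lid open past upright and let go - a good lid falls right back onto its stop, a stiff one stays where it is left - until all three stand open together. Leave the good cases lying wide open where they stand; then shut the stiff one's lid fully and set that case down gently, flat on the floor of the shallow aluminium reject tray, without disturbing the other things on the bench.

Things in the scene. Friction and masses are not known exactly. Their poses are not given: they have to be found in the camera images.
- case_a_mid (a point): Centre of one of three look-alike grey hinged probe cases (loose, 0.65 kg, 84 long (x) x 56 wide (y) x 38 mm high shut; grasp across the 56 mm), 19 mm above its underside. Its x axis points from its front (thumb bar) to its hinge, z up; at the start the hinge is on the left (+y) side within 15 degrees. One of the three hinges is stiff; this cannot be seen, only found by swinging the lids.
- case_a_hinge (a point): Middle of that case's hinge axis: 42 mm from the centre towards +x of the case and 30 mm above its underside. The lid turns about the case's y axis here. Axes as the case's.
- case_a_bar (a point): Centre of the thumb bar that stands out from the front edge of that case's lid on a 10 mm wide web (its centre 22 mm out from the edge): a round bar 12 mm thick, 18 mm long along the case's y, pinched across its two flat ends; it can pivot between the fingers. It moves with the lid: with the lid shut it is 106 mm in front of the hinge and 4 mm above it, 34 mm over the bench.
- case_a_lid (a joint): Lid angle of that case: 0 shut, 1.57 upright, 2.0 open right back on its stop. A good lid is loose: let go short of upright it drops shut, let go past 1.7 it falls back to 2.0 by itself within half a second. A stiff lid stays at whatever angle it is let go (about 0.6 N at the bar moves it).
- case_b_mid (a point): Centre of one of three look-alike grey hinged probe cases (loose, 0.65 kg, 84 long (x) x 56 wide (y) x 38 mm high shut; grasp across the 56 mm), 19 mm above its underside. Its x axis points from its front (thumb bar) to its hinge, z up; at the start the hinge is on the left (+y) side within 15 degrees. One of the three hinges is stiff; this cannot be seen, only found by swinging the lids.
- case_b_hinge (a point): Middle of that case's hinge axis: 42 mm from the centre towards +x of the case and 30 mm above its underside. The lid turns about the case's y axis here. Axes as the case's.
- case_b_bar (a point): Centre of the thumb bar that stands out from the front edge of that case's lid on a 10 mm wide web (its centre 22 mm out from the edge): a round bar 12 mm thick, 18 mm long along the case's y, pinched across its two flat ends; it can pivot between the fingers. It moves with the lid: with the lid shut it is 106 mm in front of the hinge and 4 mm above it, 34 mm over the bench.
- case_b_lid (a joint): Lid angle of that case: 0 shut, 1.57 upright, 2.0 open right back on its stop. A good lid is loose: let go short of upright it drops shut, let go past 1.7 it falls back to 2.0 by itself within half a second. A stiff lid stays at whatever angle it is let go (about 0.6 N at the bar moves it).
- case_c_mid (a point): Centre of one of three look-alike grey hinged probe cases (loose, 0.65 kg, 84 long (x) x 56 wide (y) x 38 mm high shut; grasp across the 56 mm), 19 mm above its underside. Its x axis points from its front (thumb bar) to its hinge, z up; at the start the hinge is on the left (+y) side within 15 degrees. One of the three hinges is stiff; this cannot be seen, only found by swinging the lids.
- case_c_hinge (a point): Middle of that case's hinge axis: 42 mm from the centre towards +x of the case and 30 mm above its underside. The lid turns about the case's y axis here. Axes as the case's.
- case_c_bar (a point): Centre of the thumb bar that stands out from the front edge of that case's lid on a 10 mm wide web (its centre 22 mm out from the edge): a round bar 12 mm thick, 18 mm long along the case's y, pinched across its two flat ends; it can pivot between the fingers. It moves with the lid: with the lid shut it is 106 mm in front of the hinge and 4 mm above it, 34 mm over the bench.
- case_c_lid (a joint): Lid angle of that case: 0 shut, 1.57 upright, 2.0 open right back on its stop. A good lid is loose: let go short of upright it drops shut, let go past 1.7 it falls back to 2.0 by itself within half a second. A stiff lid stays at whatever angle it is let go (about 0.6 N at the bar moves it).
- tray: Reject tray: a fixed shallow open aluminium tray, outside 140 (x) x 154 (y) x 20 mm high, walls and floor 4 mm thick. Origin: centre of its underside, on the bench; z up. Behind the work area stands a fixed grey shelf 0.26 m high (boxes on it to 0.33 m); its front edge runs from about x 0.62, y -0.30 to x 0.81, y 0.34: keep the gripper clear of it.
- drawer_unit: Fixed obstacle left of the work: blue-grey bench drawer unit with one drawer ajar. Keep above 0.25 m when passing over it. Origin: centre of its underside.
- parts_case: Fixed obstacle in the middle of the work area: larger compartment case, 190 long x 124 mm, 38 mm high, lying lengthwise away from the robot, its lid standing open upright (up to 0.15 m high) along its left edge. Not one of the three cases. Origin: centre of its underside.
- heat_sink: Bystander, loose, not to be disturbed: aluminium finned heat sink, 40 x 40 x 20 mm. Origin: centre of its underside.
- camera_module: Bystander, loose, not to be disturbed: small black camera module, 24 x 25 x 18 mm. Origin: centre of its underside.
- flux_bottle: Bystander, loose, not to be disturbed: small brown bottle with black cap, 30 mm across, 73 mm high. Origin: centre of its underside.
- solder_reel: Bystander, loose, not to be disturbed: small wire reel standing on its flange, 48 mm across, 40 mm high. Origin: centre of its underside.
- spare_board: Bystander, loose, not to be disturbed: small green circuit board, 40 x 59 x 14 mm. Origin: centre of its underside.
- ipa_bottle: Bystander, loose, not to be disturbed: white wash bottle with a blue spout, 56 x 52 mm, 152 mm high. Origin: centre of its underside.
There are look-alikes about, which are no part of the job. Leave any pink look-alike of the part that bears case_c_mid alone.

How it is judged:
By the outcome, as a careful person would: the job done as asked, in the order asked, and still so for the second after the job is handed in, with the robot touching nothing.
It also fails if it takes over 72 s, if anything falls off the work surface, if the arm or the gripper's body presses on something with over 40 N, if the wrist force passes 120 N, or if a joint passes its speed limit or range.

## Working session

There is one attempt and no reset: what is moved stays moved. The work goes in short steps, Python scripts to look and compute and a tool call to move; the robot and the scene stay as the last step left them, time stands still between calls to the robot, and variables do not carry over. Pictures are saved under pics/ and viewed, at most 10 in all, crops included, and the job is handed in when it is done.

Besides the shell and the picture viewer there is one more tool, called by a JSON object that holds its "method" and its "body", one argument or row to a line. apply_moves: Moves the arm, as the interface text tells. Its arguments: {"type":"object","properties":{"targets":{"type":"array","items":{"type":"array"}},"force":{"type":"number"}},"required":["targets"]}

```bash
mkdir -p pics; ls; cat > h.py <<'E'
from station import ctrl
import numpy as np, cv2
def pt(im,r,c):
    r=int(round(r));c=int(round(c))
    w=im["range_z"][max(0,r-1):r+2,max(0,c-1):c+2];w=w[w>0]
    z=np.median(w) if w.size else 0
    K=np.array(im["K"]);p=np.linalg.inv(K)@[c,r,1]*z
    return np.array(im["rotation"])@p+np.array(im["xyz"])
def cloud(im):
    z=im["range_z"];K=np.array(im["K"]);v,u=np.mgrid[:480,:640]
    p=np.stack([(u-K[0,2])/K[0,0]*z,(v-K[1,2])/K[1,1]*z,z],-1)
    return p@np.array(im["rotation"]).T+np.array(im["xyz"])
E
python3 - <<'E'
from h import *
for n in ["top","side"]:
    im=ctrl.get_image(n); cv2.imwrite(f"pics/{n}0.png",im["frame"])
    print(n,im["xyz"],np.array(im["rotation"]).round(3).tolist(),im["K"][0][0])
    for q in ["case_a_mid","case_a_bar","case_a_hinge","tray","parts_case","heat_sink","camera_module","flux_bottle","solder_reel","spare_board","ipa_bottle","drawer_unit"]:
        for d in ctrl.spot_in(n,q):
            r,c=d["point"][0]*480,d["point"][1]*640
            print(q,round(d["confidence"],2),int(r),int(c),pt(im,r,c).round(3))
s=ctrl.state();print(s["time_s"],s["position"],np.array(s["eef_rot"]).round(3).tolist(),s["gripper_width"])
E
```

```text
pics
top [ 0.25046853 -0.18811006  1.14953431] [[-0.046, -0.974, 0.223], [-0.999, 0.045, -0.009], [-0.001, -0.223, -0.975]] 457.9892381419451
case_a_mid 0.61 191 164 [0.646 0.19  0.039]
case_a_mid 0.57 280 357 [ 0.396 -0.287  0.04 ]
case_a_bar 0.95 191 166 [0.645 0.184 0.04 ]
case_a_hinge 0.71 191 169 [0.645 0.179 0.04 ]
case_a_hinge 0.53 302 409 [ 0.339 -0.409  0.039]
tray 0.97 204 237 [0.614 0.01  0.004]
heat_sink 0.8 211 299 [ 0.587 -0.149  0.015]
camera_module 0.5 257 321 [ 0.464 -0.202  0.012]
camera_module 0.18 193 165 [0.643 0.19  0.038]
flux_bottle 0.48 307 326 [ 0.333 -0.206  0.051]
flux_bottle 0.24 277 360 [ 0.403 -0.295  0.039]
solder_reel 0.86 301 407 [ 0.342 -0.405  0.035]
spare_board 0.59 283 233 [0.41  0.024 0.002]
ipa_bottle 0.56 298 442 [ 0.338 -0.473  0.097]
side [ 0.16648767 -1.45332363  0.53800573] [[0.969, -0.095, 0.228], [-0.247, -0.324, 0.913], [-0.013, -0.941, -0.337]] 485.766543495175
case_a_mid 0.81 213 338 [0.645 0.129 0.037]
case_a_bar 0.28 266 335 [ 0.499 -0.32   0.037]
case_a_hinge 0.71 212 337 [0.645 0.152 0.038]
tray 0.65 232 343 [0.63  0.02  0.004]
heat_sink 0.72 250 348 [ 0.586 -0.16   0.014]
heat_sink 0.26 214 335 [0.636 0.149 0.032]
camera_module 0.62 260 309 [ 0.455 -0.208  0.012]
camera_module 0.27 266 300 [ 0.412 -0.297  0.038]
camera_module 0.22 264 336 [ 0.506 -0.316  0.038]
flux_bottle 0.52 261 268 [ 0.338 -0.225  0.029]
solder_reel 0.45 295 276 [ 0.324 -0.417  0.023]
spare_board 0.33 268 335 [ 0.5   -0.324  0.03 ]
ipa_bottle 0.71 270 304 [ 0.414 -0.323  0.037]
ipa_bottle 0.67 292 287 [ 0.334 -0.514  0.072]
ipa_bottle 0.63 263 338 [ 0.512 -0.303  0.038]
1.3 [0.25362839 0.57123251 0.23131445] [[-0.914, 0.406, 0.0], [0.406, 0.914, 0.0], [-0.0, 0.0, -1.0]] 0.08519439465810977
```

```bash
python3 - <<'E'
import cv2
f=cv2.imread("pics/top0.png")
cv2.imwrite("pics/top0c.png",cv2.resize(f[150:350,110:470],(800,444),interpolation=cv2.INTER_CUBIC))
f=cv2.imread("pics/side0.png")
cv2.imwrite("pics/side0c.png",cv2.resize(f[160:340,210:450],(800,600),interpolation=cv2.INTER_CUBIC))
E
```

```text
(no output)
```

View pics/top0c.png

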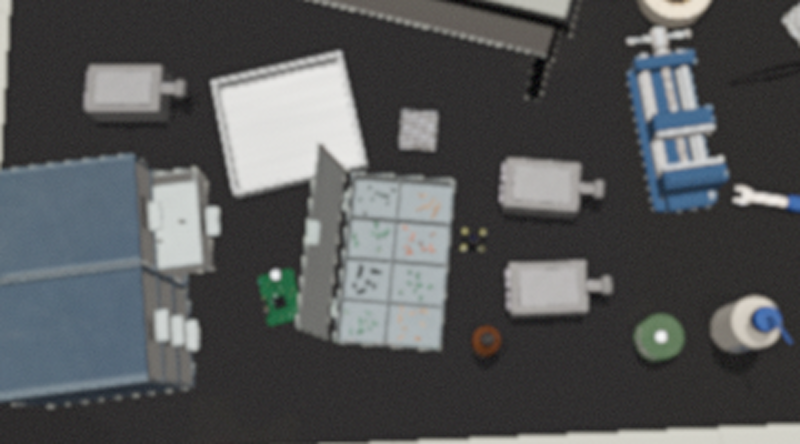

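View pics/side0c.png

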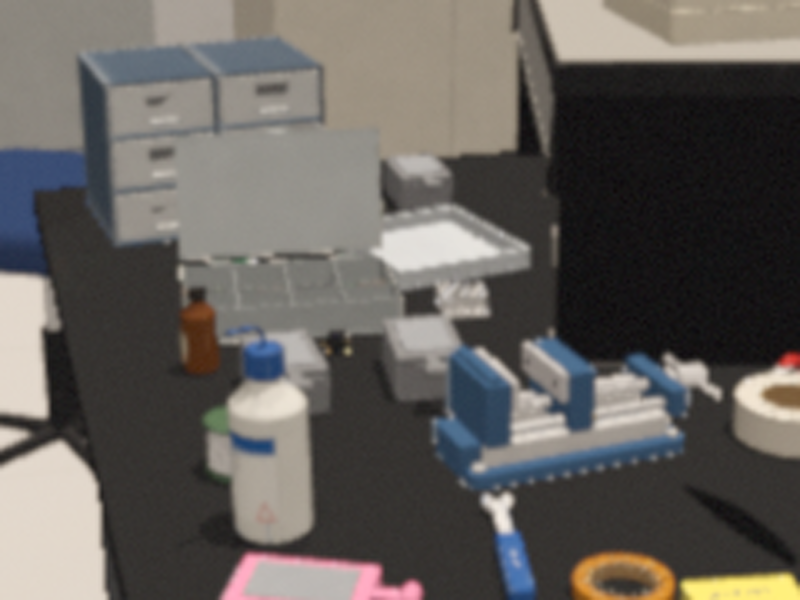

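The top crop shows three grey cases: (125,92), (540,187) and (547,287). That is full-image (row, col) (191,166), (234,353) and (279,356), each with its thumb bar on the right. The look-alikes are the pink case at the bottom left of the side view (crop 300,580), the grey compartment case and the blue vise, and I'll leave all of them alone. Next I'll fit the poses from depth.

```bash
cat >> h.py <<'E'
def case_fit(P,c,lo=.030,hi=.046):
    m=(P[...,2]>lo)&(P[...,2]<hi)&(np.hypot(P[...,0]-c[0],P[...,1]-c[1])<.085)
    xy=P[m][:,:2]
    return xy,P[m]
E
python3 - <<'E'
from h import *
im=ctrl.get_image("top");P=cloud(im)
for n,c in dict(L=(.645,.19),F=(.505,-.295),N=(.398,-.287)).items():
    m=(P[...,2]>.024)&(P[...,2]<.05)&(np.abs(P[...,0]-c[0])<.05)&(np.abs(P[...,1]-c[1])<.09)
    k,lab,st,ce=cv2.connectedComponentsWithStats(m.astype(np.uint8))
    i=1+np.argmax(st[1:,4]); m=lab==i
    body=cv2.morphologyEx(m.astype(np.uint8),cv2.MORPH_OPEN,np.ones((15,15)))>0
    bar=m&~cv2.dilate(body.astype(np.uint8),np.ones((3,3))).astype(bool)
    r=cv2.minAreaRect((P[body&(P[...,2]>.033)][:,:2]*1000).astype(np.float32))
    print(n,m.sum(),r,np.median(P[body][:,2]).round(4))
    b=P[bar]; b=b[b[:,1]<c[1]-.04]
    print("  bar",len(b),b.mean(0).round(4),b[:,1].min().round(4),b[:,0].min().round(4),b[:,0].max().round(4))
    bd=b[b[:,2]>.03]; print(P[body].mean(0).round(4))
# tray
m=(P[...,2]>.012)&(P[...,2]<.026)&(np.abs(P[...,0]-.615)<.12)&(np.abs(P[...,1]-.01)<.12)
r=cv2.minAreaRect((P[m][:,:2]*1000).astype(np.float32));print("tray",r)
m=(P[...,2]>.001)&(P[...,2]<.026)&(np.abs(P[...,0]-.615)<.1)&(np.abs(P[...,1]-.01)<.1)
# drawer extents, shelf
for lo,hi in ((.06,.15),(.15,.3)):
    m=(P[...,2]>lo)&(P[...,2]<hi)&(P[...,0]<.62)&(P[...,1]>-.1)&(P[...,1]<.5)
    q=P[m];print("tall",lo,q.min(0).round(3),q.max(0).round(3))
m=(P[...,2]>.05)&(P[...,0]>.2)&(P[...,0]<.66)&(P[...,1]>.0)&(P[...,1]<.4)
q=P[m]
for y in np.arange(.08,.4,.04):
    s=q[np.abs(q[:,1]-y)<.02]
    if len(s):print(round(y,2),"x",s[:,0].min().round(3),s[:,0].max().round(3),"z",s[:,2].max().round(3))
E
```

```text
L 820 ((651.66162109375, 189.34608459472656), (56.33328628540039, 85.8700942993164), 0.03539223596453667) 0.0379
  bar 55 [0.649  0.1308 0.0372] 0.1211 0.6394 0.66
[0.6493 0.1875 0.0375]
F 855 ((515.2589111328125, -282.19097900390625), (80.70384216308594, 56.587093353271484), 85.88734436035156) 0.0376
  bar 44 [ 0.5079 -0.3439  0.0365] -0.3524 0.4999 0.5172
[ 0.5146 -0.2824  0.0374]
N 882 ((401.4414367675781, -281.54437255859375), (81.39356231689453, 54.97637939453125), 86.8714370727539) 0.0376
  bar 60 [ 0.3996 -0.342   0.037 ] -0.352 0.3906 0.4085
[ 0.4015 -0.2833  0.0376]
tray ((585.2230834960938, -9.142898559570312), (195.34828186035156, 175.45303344726562), 11.995055198669434)
tall 0.06 [-0.028 -0.07   0.06 ] [0.545 0.27  0.15 ]
tall 0.15 [-0.006 -0.082  0.15 ] [0.539 0.289 0.3  ]
0.08 x 0.43 0.534 z 0.113
0.12 x 0.309 0.536 z 0.176
0.16 x 0.305 0.534 z 0.175
0.2 x 0.302 0.531 z 0.175
0.24 x 0.299 0.528 z 0.176
0.28 x 0.298 0.524 z 0.174
```

{"method": "apply_moves", "body": {
  "targets": [
    [[0,0,-0.05],[0,0,0],-0.3],
    [[-0.04,-0.02,-0.07],[0,0,8],-0.3],
    [[-0.08,-0.04,-0.07],[0,0,16],-0.3],
    [[-0.12,-0.055,-0.07],[0,0,24],-0.3],
    [[-0.165,-0.075,-0.07],[0,0,32],-0.3],
    [[-0.21,-0.095,-0.07],[0,0,40],-0.3],
    [[-0.255,-0.115,-0.07],[0,0,48],-0.3],
    [[-0.3,-0.135,-0.07],[0,0,56],-0.3],
    [[-0.345,-0.155,-0.07],[0,0,64],-0.3],
    [[-0.39,-0.175,-0.07],[0,0,67.5],-0.3],
    [[-0.435,-0.195,-0.07],[0,0,67.5],-0.3],
    [[-0.48,-0.215,-0.07],[0,0,67.5],-0.3],
    [[-0.52,-0.235,-0.07],[0,0,67.5],-0.3],
    [[-0.544,-0.247,-0.07],[0,0,67.5],-0.3],
    [[-0.544,-0.247,-0.07],[0,0,67.5],-0.3],
    [[-0.544,-0.247,-0.07],[0,0,67.5],-0.3],
    [[-0.544,-0.247,-0.07],[0,0,67.5],-0.3]
  ],
  "force": 20
}}

```text
time_s: 3.05
position: [0.65, 0.1264, 0.3012]
eef_rot: [[0.023, 1.0, -0.001], [1.0, -0.023, 0.001], [0.001, -0.001, -1.0]]
wrist_force: [-0.2, 1.2, -0.1]
gripper_width: 0.0299
finger_force: 0.0
```

```bash
cat >> h.py <<'E'
def rel(p,az=None):
    "shift in tool axes and tool-z turn to put TCP at world p with tool y at azimuth az (deg)"
    s=ctrl.state();R=np.array(s["eef_rot"]);p0=np.array(s["position"])
    a0=np.degrees(np.arctan2(R[1,1],R[0,1]))
    print("now",s["time_s"],p0.round(4),"az",round(a0,2),"w",round(s["gripper_width"],4),"F",np.round(s["wrist_force"],1),"q",np.round(s["q"],0))
    if p is not None: print("shift",(R.T@(np.array(p)-p0)).round(4),"turn",None if az is None else -(az-a0))
E
python3 - <<'E'
from h import *
rel([.6497,.1245,.022],-1.5)
E
```

```text
now 3.05 [0.65   0.1264 0.3012] az -1.33 w 0.0299 F [-0.2  1.2 -0.1] q [-31.  26.  24.  82. -11.  75.  -8.]
shift [-0.0021 -0.      0.2792] turn 0.16638659815050172
```

{"method": "apply_moves", "body": {
  "targets": [
    [[0,0,0.05],[0,0,0],-0.3],
    [[-0.002,0,0.1],[0,0,0],-0.3],
    [[-0.002,0,0.15],[0,0,0],-0.3],
    [[-0.002,0,0.2],[0,0,0],-0.3],
    [[-0.002,0,0.24],[0,0,0],-0.3],
    [[-0.002,0,0.265],[0,0,0],-0.3],
    [[-0.002,0,0.28],[0,0,0],-0.3],
    [[-0.002,0,0.28],[0,0,0],-0.3],
    [[-0.002,0,0.28],[0,0,0],-0.6],
    [[-0.002,0,0.28],[0,0,0],-0.7],
    [[-0.002,0,0.28],[0,0,0],-0.8],
    [[-0.002,0,0.28],[0,0,0],-0.8]
  ]
}}

```text
time_s: 4.25
position: [0.6511, 0.1235, 0.0224]
eef_rot: [[0.025, 1.0, 0.002], [1.0, -0.025, 0.001], [0.001, 0.002, -1.0]]
wrist_force: [-0.1, 1.9, 0.3]
gripper_width: 0.0174
finger_force: 21.2
```

```bash
python3 - <<'E'
from h import *
rel(None)
# arc shifts relative to start: tool x = towards hinge, z down
for d in range(6,109,6):
    t=np.radians(d);a=np.radians(d)
    bx=-106*np.cos(t)+4*np.sin(t)*1; bz=106*np.sin(t)+4*np.cos(t)
    print(d,round((bx+106)/1000,3),round(-(bz-4)/1000,3))
E
```

```text
now 4.25 [0.6511 0.1235 0.0224] az -1.41 w 0.0174 F [-0.1  1.9  0.3] q [-28.  41.  19.  96. -17.  45.  -2.]
6 0.001 -0.011
12 0.003 -0.022
18 0.006 -0.033
24 0.011 -0.043
30 0.016 -0.052
36 0.023 -0.062
42 0.03 -0.07
48 0.038 -0.077
54 0.047 -0.084
60 0.056 -0.09
66 0.067 -0.094
72 0.077 -0.098
78 0.088 -0.101
84 0.099 -0.102
90 0.11 -0.102
96 0.121 -0.101
102 0.132 -0.099
108 0.143 -0.096
```

{"method": "apply_moves", "body": {
  "targets": [
    [[0.001,0,-0.011],[0,0,0],-0.8],
    [[0.003,0,-0.022],[0,0,0],-0.8],
    [[0.006,0,-0.033],[0,0,0],-0.8],
    [[0.011,0,-0.043],[0,0,0],-0.8],
    [[0.016,0,-0.052],[0,0,0],-0.8],
    [[0.023,0,-0.062],[0,0,0],-0.8],
    [[0.03,0,-0.07],[0,0,0],-0.8],
    [[0.038,0,-0.077],[0,0,0],-0.8],
    [[0.047,0,-0.084],[0,0,0],-0.8],
    [[0.056,0,-0.09],[0,0,0],-0.8],
    [[0.067,0,-0.094],[0,0,0],-0.8],
    [[0.077,0,-0.098],[0,0,0],-0.8],
    [[0.088,0,-0.101],[0,0,0],-0.8],
    [[0.099,0,-0.102],[0,0,0],-0.8],
    [[0.11,0,-0.102],[0,0,0],-0.8],
    [[0.121,0,-0.101],[0,0,0],-0.8],
    [[0.132,0,-0.099],[0,0,0],-0.8],
    [[0.138,0,-0.097],[0,0,0],-0.8],
    [[0.138,0,-0.097],[0,0,0],-0.8]
  ]
}}

```text
time_s: 6.15
position: [0.6539, 0.2643, 0.1186]
eef_rot: [[0.022, 1.0, 0.001], [1.0, -0.022, 0.003], [0.003, 0.001, -1.0]]
wrist_force: [-1.2, 0.3, 8.2]
gripper_width: 0.0172
finger_force: 22.5
```

{"method": "apply_moves", "body": {
  "targets": [
    [[0,0,-0.001],[0,0,0],-0.5],
    [[0,0,-0.001],[0,0,0],-0.3],
    [[0,0,-0.001],[0,0,0],-0.3],
    [[0,0,-0.03],[0,0,0],-0.3],
    [[0,0,-0.08],[0,0,0],-0.3],
    [[0,0,-0.13],[0,0,0],-0.3],
    [[-0.04,0,-0.16],[0,0,0],-0.3],
    [[-0.08,-0.01,-0.18],[0,0,0],-0.3],
    [[-0.12,-0.02,-0.18],[0,0,0],-0.3],
    [[-0.17,-0.03,-0.18],[0,0,0],-0.3],
    [[-0.22,-0.045,-0.18],[0,0,0],-0.3],
    [[-0.27,-0.06,-0.18],[0,0,0],-0.3]
  ]
}}

```text
time_s: 7.35
position: [0.5881, -0.0046, 0.2983]
eef_rot: [[0.026, 1.0, 0.0], [1.0, -0.026, 0.0], [0.0, 0.0, -1.0]]
wrist_force: [0.1, -0.1, 0.5]
gripper_width: 0.0299
finger_force: 0.0
```

```bash
cat >> h.py <<'E'
def lid(c,d,im=None):
    "c hinge xy, d unit vec case x; profile of lid points above z=.045"
    for n in ("top","side"):
        im=ctrl.get_image(n);P=cloud(im)
        u=(P[...,0]-c[0])*d[0]+(P[...,1]-c[1])*d[1];v=(P[...,0]-c[0])*d[1]-(P[...,1]-c[1])*d[0]
        m=(np.abs(v)<.03)&(u>-.13)&(u<.09)&(P[...,2]>.05)&(P[...,2]<.155)
        if m.sum()<5: print(n,"no lid",m.sum());continue
        U=u[m];Z=P[...,2][m]
        a=np.degrees(np.arctan2(Z-.03,-U))
        k=Z>.09
        print(n,m.sum(),"zmax",Z.max().round(3),"u at top",U[Z>Z.max()-.01].mean().round(3),"ang of z>.09",np.percentile(a[k],[10,50,90]).round(0) if k.any() else "")
E
python3 - <<'E'
from h import *
rel([.509,-.346,.29],-5)
lid((.651,.230),(.026,1))
im=ctrl.get_image("side");cv2.imwrite("pics/s1.png",cv2.resize(im["frame"][160:280,280:440],(800,600),interpolation=cv2.INTER_CUBIC))
E
```

```text
now 7.35 [ 0.5881 -0.0046  0.2983] az -1.46 w 0.0299 F [ 0.1 -0.1  0.5] q [-26.  18.  28.  93.  -9.  71.   3.]
shift [-0.3433 -0.0704  0.0082] turn 3.5368905817628153
top no lid 0
side 263 zmax 0.129 u at top 0.044 ang of z>.09 [113. 117. 120.]
```

View pics/s1.png

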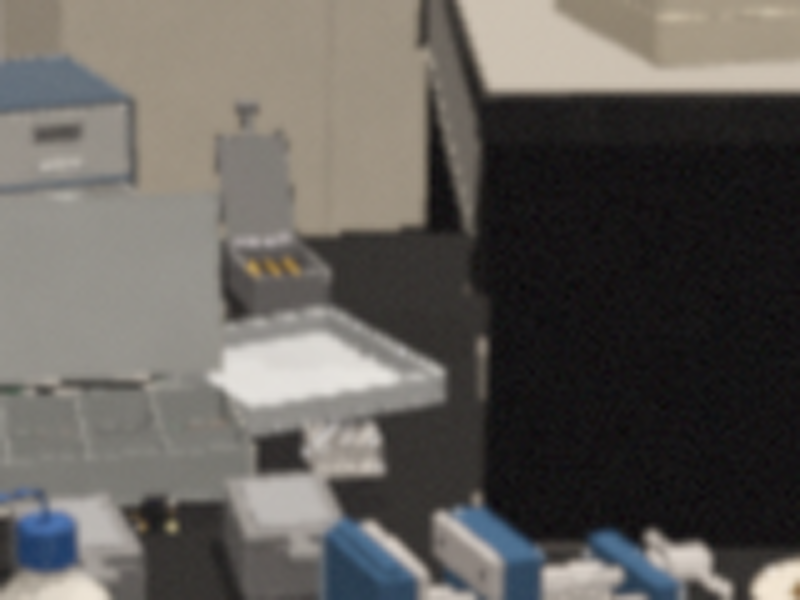

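The lid on the left case stands at its stop: bar tip u≈44 mm, z≈0.129, whereas it was let go at about 107°. That makes it a good one. Before case F I'll check the clearance to the vise.

```bash
python3 - <<'E'
from h import *
for n in ("top","side"):
    P=cloud(ctrl.get_image(n))
    for a,b in ((-.36,-.375),(-.375,-.39),(-.39,-.405),(-.405,-.43),(-.43,-.46)):
        m=(P[...,1]<a)&(P[...,1]>b)&(P[...,0]>.44)&(P[...,0]<.62)&(P[...,2]>.01)
        if m.any(): q=P[m];print(n,a,b,m.sum(),"z",q[:,2].max().round(3),"x",q[:,0].min().round(3),q[:,0].max().round(3))
E
```

```text
top -0.39 -0.405 34 z 0.016 x 0.554 0.62
top -0.405 -0.43 580 z 0.086 x 0.481 0.62
top -0.43 -0.46 646 z 0.086 x 0.483 0.62
side -0.405 -0.43 234 z 0.083 x 0.48 0.62
side -0.43 -0.46 435 z 0.084 x 0.479 0.62
```

{"method": "apply_moves", "body": {
  "targets": [
    [[-0.045,-0.01,0],[0,0,1],-0.3],
    [[-0.09,-0.02,0],[0,0,2],-0.3],
    [[-0.135,-0.03,0],[0,0,3],-0.3],
    [[-0.18,-0.04,0],[0,0,3.5],-0.3],
    [[-0.225,-0.05,0],[0,0,3.5],-0.3],
    [[-0.27,-0.06,0],[0,0,3.5],-0.3],
    [[-0.315,-0.07,0],[0,0,3.5],-0.3],
    [[-0.343,-0.07,0.008],[0,0,3.5],-0.3],
    [[-0.343,-0.07,0.058],[0,0,3.5],-0.3],
    [[-0.343,-0.07,0.1],[0,0,3.5],-0.3]
  ]
}}

```text
time_s: 8.6
position: [0.5116, -0.3435, 0.1966]
eef_rot: [[0.085, 0.996, 0.001], [0.996, -0.085, -0.0], [-0.0, 0.001, -1.0]]
wrist_force: [0.7, 0.7, -0.9]
gripper_width: 0.0298
finger_force: 0.0
```

```bash
python3 - <<'E'
from h import *
rel([.509,-.346,.022],-5)
E
```

```text
now 8.6 [ 0.5116 -0.3435  0.1966] az -4.9 w 0.0298 F [ 0.7  0.7 -0.9] q [  5.  27.  34.  97. -17.  61.  39.]
shift [-0.0027 -0.0025  0.1746] turn 0.10436871306763162
```

{"method": "apply_moves", "body": {
  "targets": [
    [[0,0,0.04],[0,0,0],-0.3],
    [[0,0,0.08],[0,0,0],-0.3],
    [[0,0,0.12],[0,0,0],-0.3],
    [[0,0,0.15],[0,0,0],-0.3],
    [[0,0,0.17],[0,0,0],-0.3],
    [[0,0,0.176],[0,0,0],-0.3],
    [[0,0,0.176],[0,0,0],-0.3],
    [[0,0,0.176],[0,0,0],-0.6],
    [[0,0,0.176],[0,0,0],-0.7],
    [[0,0,0.176],[0,0,0],-0.8],
    [[0,0,0.176],[0,0,0],-0.8]
  ]
}}

```text
time_s: 9.7
position: [0.5111, -0.3436, 0.0231]
eef_rot: [[0.086, 0.996, 0.002], [0.996, -0.086, -0.0], [-0.0, 0.002, -1.0]]
wrist_force: [2.0, 0.9, 1.0]
gripper_width: 0.0175
finger_force: 21.3
```

{"method": "apply_moves", "body": {
  "targets": [
    [[0.001,0,-0.011],[0,0,0],-0.8],
    [[0.003,0,-0.022],[0,0,0],-0.8],
    [[0.006,0,-0.033],[0,0,0],-0.8],
    [[0.011,0,-0.043],[0,0,0],-0.8],
    [[0.016,0,-0.052],[0,0,0],-0.8],
    [[0.023,0,-0.062],[0,0,0],-0.8],
    [[0.03,0,-0.07],[0,0,0],-0.8],
    [[0.038,0,-0.077],[0,0,0],-0.8],
    [[0.047,0,-0.084],[0,0,0],-0.8],
    [[0.056,0,-0.09],[0,0,0],-0.8],
    [[0.067,0,-0.094],[0,0,0],-0.8],
    [[0.077,0,-0.098],[0,0,0],-0.8],
    [[0.088,0,-0.101],[0,0,0],-0.8],
    [[0.099,0,-0.102],[0,0,0],-0.8],
    [[0.11,0,-0.102],[0,0,0],-0.8],
    [[0.121,0,-0.101],[0,0,0],-0.8],
    [[0.13,0,-0.099],[0,0,0],-0.8],
    [[0.135,0,-0.098],[0,0,0],-0.8],
    [[0.135,0,-0.098],[0,0,0],-0.8]
  ]
}}

```text
time_s: 11.6
position: [0.5225, -0.2074, 0.1202]
eef_rot: [[0.084, 0.996, 0.0], [0.996, -0.084, 0.001], [0.001, 0.0, -1.0]]
wrist_force: [2.4, 1.1, 6.2]
gripper_width: 0.017
finger_force: 20.2
```

{"method": "apply_moves", "body": {
  "targets": [
    [[0,0,-0.001],[0,0,0],-0.5],
    [[0,0,-0.001],[0,0,0],-0.3],
    [[0,0,-0.001],[0,0,0],-0.3],
    [[0,0,-0.03],[0,0,0],-0.3],
    [[0,0,-0.08],[0,0,0],-0.3],
    [[0,0,-0.13],[0,0,0],-0.3],
    [[-0.04,-0.03,-0.16],[0,0,0],-0.3],
    [[-0.08,-0.06,-0.18],[0,0,0],-0.3],
    [[-0.11,-0.09,-0.18],[0,0,0],-0.3],
    [[-0.13,-0.11,-0.18],[0,0,0],-0.3]
  ]
}}

```text
time_s: 12.6
position: [0.3981, -0.3322, 0.3014]
eef_rot: [[0.09, 0.996, 0.001], [0.996, -0.09, -0.001], [-0.001, 0.001, -1.0]]
wrist_force: [-0.2, -0.2, 0.5]
gripper_width: 0.0299
finger_force: 0.0
```

```bash
python3 - <<'E'
from h import *
rel([.399,-.346,.022],-3)
lid((.519,-.2405),(.087,.996))
E
```

```text
now 12.6 [ 0.3981 -0.3322  0.3014] az -5.16 w 0.0299 F [-0.2 -0.2  0.5] q [ -1.  11.  42. 103.  -8.  69.  38.]
shift [-0.0134  0.0018  0.2794] turn -2.1568922702518787
top 219 zmax 0.141 u at top 0.025 ang of z>.09 [102. 103. 106.]
side 499 zmax 0.138 u at top 0.021 ang of z>.09 [100. 102. 105.]
```

{"method": "apply_moves", "body": {
  "targets": [
    [[-0.007,0.001,0.04],[0,0,-2],-0.3],
    [[-0.0135,0.002,0.08],[0,0,-2],-0.3],
    [[-0.0135,0.002,0.13],[0,0,-2],-0.3],
    [[-0.0135,0.002,0.16],[0,0,-2],-0.3],
    [[-0.0135,0.002,0.18],[0,0,-2],-0.3],
    [[-0.0135,0.002,0.18],[0,0,-2],-0.3]
  ]
}}

```text
time_s: 13.3
position: [0.4007, -0.3411, 0.1173]
eef_rot: [[0.051, 0.999, -0.005], [0.999, -0.051, 0.003], [0.003, -0.005, -1.0]]
wrist_force: [0.2, 0.5, -0.2]
gripper_width: 0.0297
finger_force: 0.0
```

```bash
python3 - <<'E'
from h import *
rel([.399,-.346,.022],-3)
E
```

```text
now 13.3 [ 0.4007 -0.3411  0.1173] az -2.92 w 0.0297 F [ 0.2  0.5 -0.2] q [  7.  25.  36. 114. -20.  48.  51.]
shift [-0.0053 -0.0009  0.0953] turn 0.07675008627446234
```

{"method": "apply_moves", "body": {
  "targets": [
    [[-0.003,0,0.03],[0,0,0],-0.3],
    [[-0.003,0,0.06],[0,0,0],-0.3],
    [[-0.003,0,0.085],[0,0,0],-0.3],
    [[-0.003,0,0.095],[0,0,0],-0.3],
    [[-0.003,0,0.095],[0,0,0],-0.3],
    [[-0.003,0,0.095],[0,0,0],-0.6],
    [[-0.003,0,0.095],[0,0,0],-0.7],
    [[-0.003,0,0.095],[0,0,0],-0.8],
    [[-0.003,0,0.095],[0,0,0],-0.8]
  ]
}}

```text
time_s: 14.2
position: [0.4024, -0.3464, 0.0262]
eef_rot: [[0.051, 0.999, 0.001], [0.999, -0.051, -0.001], [-0.001, 0.001, -1.0]]
wrist_force: [-0.9, -0.8, 2.0]
gripper_width: 0.0173
finger_force: 19.9
```

{"method": "apply_moves", "body": {
  "targets": [
    [[0,0,0],[0,0,0],-0.4],
    [[0,0,0.003],[0,0,0],-0.4],
    [[0,0,0.005],[0,0,0],-0.4],
    [[0,0,0.005],[0,0,0],-0.7],
    [[0,0,0.005],[0,0,0],-0.8],
    [[0,0,0.005],[0,0,0],-0.8]
  ]
}}

```text
time_s: 14.8
position: [0.4018, -0.3456, 0.0201]
eef_rot: [[0.051, 0.999, -0.0], [0.999, -0.051, 0.0], [0.0, -0.0, -1.0]]
wrist_force: [0.4, 0.7, -1.2]
gripper_width: 0.0175
finger_force: 19.5
```

{"method": "apply_moves", "body": {
  "targets": [
    [[0.001,0,-0.011],[0,0,0],-0.8],
    [[0.003,0,-0.022],[0,0,0],-0.8],
    [[0.006,0,-0.033],[0,0,0],-0.8],
    [[0.011,0,-0.043],[0,0,0],-0.8],
    [[0.016,0,-0.052],[0,0,0],-0.8],
    [[0.023,0,-0.062],[0,0,0],-0.8],
    [[0.03,0,-0.07],[0,0,0],-0.8],
    [[0.038,0,-0.077],[0,0,0],-0.8],
    [[0.047,0,-0.084],[0,0,0],-0.8],
    [[0.056,0,-0.09],[0,0,0],-0.8],
    [[0.067,0,-0.094],[0,0,0],-0.8],
    [[0.077,0,-0.098],[0,0,0],-0.8],
    [[0.088,0,-0.101],[0,0,0],-0.8],
    [[0.099,0,-0.102],[0,0,0],-0.8],
    [[0.11,0,-0.102],[0,0,0],-0.8],
    [[0.121,0,-0.101],[0,0,0],-0.8],
    [[0.13,0,-0.099],[0,0,0],-0.8],
    [[0.135,0,-0.098],[0,0,0],-0.8],
    [[0.135,0,-0.098],[0,0,0],-0.8]
  ]
}}

```text
time_s: 16.7
position: [0.4093, -0.2099, 0.1183]
eef_rot: [[0.05, 0.999, 0.001], [0.999, -0.05, 0.001], [0.001, 0.0, -1.0]]
wrist_force: [-1.2, 0.1, 6.0]
gripper_width: 0.0175
finger_force: 21.1
```

{"method": "apply_moves", "body": {
  "targets": [
    [[0,0,-0.001],[0,0,0],-0.5],
    [[0,0,-0.001],[0,0,0],-0.3],
    [[0,0,-0.001],[0,0,0],-0.3],
    [[0,0,-0.03],[0,0,0],-0.3],
    [[0,0,-0.08],[0,0,0],-0.3],
    [[0,0,-0.13],[0,0,0],-0.3],
    [[0.04,-0.03,-0.16],[0,0,0],-0.3],
    [[0.08,-0.04,-0.18],[0,0,0],-0.3],
    [[0.12,-0.04,-0.18],[0,0,0],-0.3]
  ]
}}

```text
time_s: 17.6
position: [0.3747, -0.0888, 0.3011]
eef_rot: [[0.054, 0.999, 0.006], [0.999, -0.054, 0.002], [0.002, 0.006, -1.0]]
wrist_force: [1.8, 1.2, -0.2]
gripper_width: 0.03
finger_force: 0.0
```

```bash
python3 - <<'E'
from h import *
rel([.520,-.21,.125],-5)
lid((.404,-.240),(.052,.999));lid((.519,-.2405),(.087,.996));lid((.651,.230),(.026,1))
im=ctrl.get_image("side");cv2.imwrite("pics/s2.png",cv2.resize(im["frame"][160:310,240:440],(800,600),interpolation=cv2.INTER_CUBIC))
E
```

```text
now 17.6 [ 0.3747 -0.0888  0.3011] az -3.09 w 0.03 F [ 1.8  1.2 -0.2] q [-29.  -8.  32. 117.   4.  69.  -2.]
shift [-0.1135  0.1506  0.1767] turn 1.9130186530553166
top 356 zmax 0.133 u at top 0.049 ang of z>.09 [115. 116. 119.]
side 488 zmax 0.131 u at top 0.042 ang of z>.09 [112. 115. 118.]
top 218 zmax 0.14 u at top 0.025 ang of z>.09 [102. 103. 106.]
side 503 zmax 0.139 u at top 0.021 ang of z>.09 [ 99. 102. 105.]
top 540 zmax 0.134 u at top 0.048 ang of z>.09 [115. 116. 119.]
side 260 zmax 0.129 u at top 0.047 ang of z>.09 [113. 117. 121.]
```

View pics/s2.png

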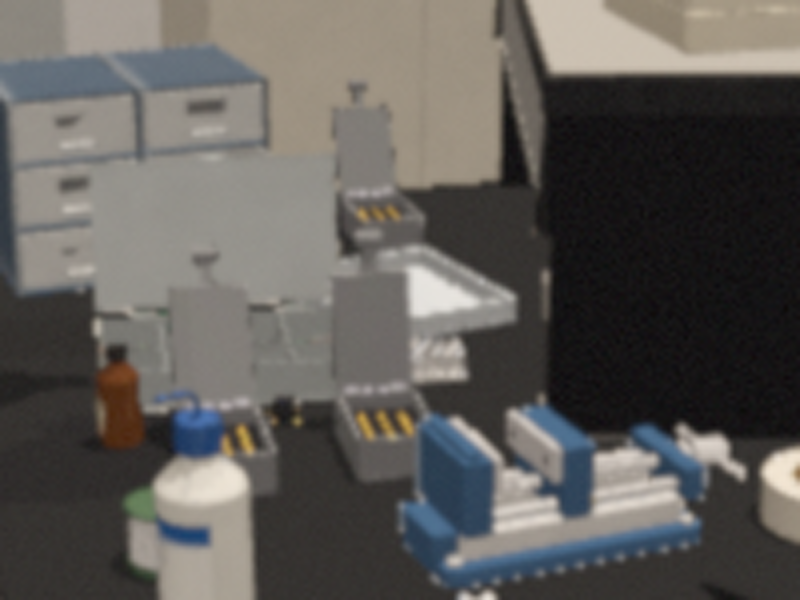

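All three lids stand open together. L and N are on the stop at about 115° and F stayed at about 103°, so F is the stiff one. Next I'll re-pinch its bar where I let go of it.

{"method": "apply_moves", "body": {
  "targets": [
    [[-0.03,0.04,0],[0,0,2],-0.3],
    [[-0.06,0.08,0],[0,0,2],-0.3],
    [[-0.09,0.12,0],[0,0,2],-0.3],
    [[-0.112,0.153,0],[0,0,2],-0.3],
    [[-0.112,0.153,0],[0,0,2],-0.3],
    [[-0.112,0.153,0.04],[0,0,2],-0.3],
    [[-0.112,0.153,0.08],[0,0,2],-0.3],
    [[-0.112,0.153,0.11],[0,0,2],-0.3],
    [[-0.112,0.153,0.11],[0,0,2],-0.3]
  ]
}}

```text
time_s: 18.85
position: [0.5189, -0.2086, 0.1844]
eef_rot: [[0.088, 0.996, -0.008], [0.996, -0.088, 0.001], [0.0, -0.008, -1.0]]
wrist_force: [-0.4, 0.1, -0.3]
gripper_width: 0.03
finger_force: 0.0
```

```bash
python3 - <<'E'
from h import *
rel([.5225,-.2085,.1205],-5)
E
```

```text
now 18.85 [ 0.5189 -0.2086  0.1844] az -5.03 w 0.03 F [-0.4  0.1 -0.3] q [-14.  23.  40. 106. -18.  58.  29.]
shift [0.0004 0.004  0.0639] turn -0.030878698518891134
```

{"method": "apply_moves", "body": {
  "targets": [
    [[0,0.003,0.03],[0,0,0],-0.3],
    [[0,0.003,0.055],[0,0,0],-0.3],
    [[0,0.003,0.07],[0,0,0],-0.3],
    [[0,0.003,0.07],[0,0,0],-0.3],
    [[0,0.003,0.07],[0,0,0],-0.6],
    [[0,0.003,0.07],[0,0,0],-0.7],
    [[0,0.003,0.07],[0,0,0],-0.8],
    [[0,0.003,0.07],[0,0,0],-0.8]
  ]
}}

```text
time_s: 19.65
position: [0.5254, -0.2092, 0.1193]
eef_rot: [[0.086, 0.996, 0.001], [0.996, -0.086, 0.0], [0.0, 0.001, -1.0]]
wrist_force: [-1.9, 1.0, 4.3]
gripper_width: 0.0176
finger_force: 21.3
```

{"method": "apply_moves", "body": {
  "targets": [
    [[-0.005,0,-0.001],[0,0,0],-0.8],
    [[-0.014,0,-0.003],[0,0,0],-0.8],
    [[-0.025,0,-0.004],[0,0,0],-0.8],
    [[-0.036,0,-0.004],[0,0,0],-0.8],
    [[-0.047,0,-0.003],[0,0,0],-0.8],
    [[-0.058,0,0],[0,0,0],-0.8],
    [[-0.068,0,0.004],[0,0,0],-0.8],
    [[-0.079,0,0.008],[0,0,0],-0.8],
    [[-0.088,0,0.014],[0,0,0],-0.8],
    [[-0.097,0,0.021],[0,0,0],-0.8],
    [[-0.105,0,0.028],[0,0,0],-0.8],
    [[-0.112,0,0.036],[0,0,0],-0.8],
    [[-0.119,0,0.046],[0,0,0],-0.8],
    [[-0.124,0,0.055],[0,0,0],-0.8],
    [[-0.129,0,0.065],[0,0,0],-0.8],
    [[-0.132,0,0.076],[0,0,0],-0.8],
    [[-0.134,0,0.087],[0,0,0],-0.8],
    [[-0.135,0,0.098],[0,0,0],-0.8],
    [[-0.135,0,0.099],[0,0,0],-0.8],
    [[-0.135,0,0.099],[0,0,0],-0.8]
  ]
}}

```text
time_s: 21.65
position: [0.5136, -0.3439, 0.0192]
eef_rot: [[0.086, 0.996, 0.0], [0.996, -0.086, -0.0], [-0.0, 0.0, -1.0]]
wrist_force: [-2.5, -1.2, 6.5]
gripper_width: 0.0173
finger_force: 22.2
```

{"method": "apply_moves", "body": {
  "targets": [
    [[0,0,0.002],[0,0,0],-0.8],
    [[0,0,0.002],[0,0,0],-0.8],
    [[0,0,0.0],[0,0,0],-0.5],
    [[0,0,0.0],[0,0,0],-0.3],
    [[0,0,0.0],[0,0,0],-0.3],
    [[0,0,-0.04],[0,0,0],-0.3],
    [[0,0,-0.09],[0,0,0],-0.3],
    [[0,0,-0.14],[0,0,0],0.2],
    [[0,0.04,-0.18],[0,0,0],0.75],
    [[0.12,-0.03,-0.2],[0,0,0],0.75],
    [[0.16,-0.06,-0.2],[0,0,0],0.75],
    [[0.2,-0.1,-0.2],[0,0,0],0.75],
    [[0.2,-0.1,-0.2],[0,0,0],0.75]
  ]
}}

```text
time_s: 22.95
position: [0.453, -0.1704, 0.2157]
eef_rot: [[0.085, 0.996, -0.0], [0.996, -0.085, 0.0], [0.0, -0.001, -1.0]]
wrist_force: [1.0, 1.3, 1.3]
gripper_width: 0.0744
finger_force: 0.0
```

```bash
python3 - <<'E'
from h import *
im=ctrl.get_image("top");P=cloud(im)
c=(.515,-.2825)
m=(P[...,2]>.024)&(P[...,2]<.05)&(np.abs(P[...,0]-c[0])<.05)&(np.abs(P[...,1]-c[1])<.09)
k,lab,st,ce=cv2.connectedComponentsWithStats(m.astype(np.uint8));m=lab==1+np.argmax(st[1:,4])
body=cv2.morphologyEx(m.astype(np.uint8),cv2.MORPH_OPEN,np.ones((15,15)))>0
r=cv2.minAreaRect((P[body&(P[...,2]>.033)][:,:2]*1000).astype(np.float32));print(r,"z",np.percentile(P[body][:,2],[5,50,95]).round(4))
b=P[m&~cv2.dilate(body.astype(np.uint8),np.ones((3,3))).astype(bool)];b=b[b[:,1]<c[1]-.05];print("bar",b.mean(0).round(4),b[:,0].min(),b[:,0].max(),b[:,1].min())
q=P[body];print("z by y:",[(round(y,2),np.median(q[np.abs(q[:,1]-y)<.01][:,2]).round(4)) for y in (-.31,-.29,-.27,-.25)])
# tray floor & rim
m=(P[...,2]>.0135)&(P[...,2]<.026)&(np.abs(P[...,0]-.615)<.12)&(np.abs(P[...,1]-.01)<.11)&(im["frame"].min(2)>90)
k,lab,st,ce=cv2.connectedComponentsWithStats(m.astype(np.uint8),connectivity=8)
for i in range(1,k):
    if st[i,4]>15:
        print(st[i].tolist(),cv2.minAreaRect((P[lab==i][:,:2]*1000).astype(np.float32)))
g=im["frame"];f=(P[...,2]>-.005)&(P[...,2]<.012)&(np.abs(P[...,0]-.615)<.12)&(np.abs(P[...,1]-.01)<.12)&(g.min(2)>150)
k,lab,st,ce=cv2.connectedComponentsWithStats(f.astype(np.uint8));i=1+np.argmax(st[1:,4]);print("floor",st[i].tolist(),cv2.minAreaRect((P[lab==i][:,:2]*1000).astype(np.float32)))
v=np.zeros((480,640),np.uint8)
rel([.517,-.2825,.2],-5)
cv2.imwrite("pics/t3.png",cv2.resize(g[160:310,200:400],(800,600),interpolation=cv2.INTER_CUBIC))
E
```

```text
((516.1546630859375, -282.22119140625), (40.535152435302734, 54.78310012817383), 86.24102783203125) z [0.0334 0.0377 0.0414]
bar [ 0.5126 -0.3434  0.037 ] 0.5040381748985235 0.5216309666524965 -0.35230965641326356
z by y: [(-0.31, np.float64(0.0373)), (-0.29, np.float64(0.0377)), (-0.27, np.float64(0.0378)), (-0.25, np.float64(nan))]
[205, 176, 50, 62, 213] ((606.955810546875, 17.004623413085938), (142.2940216064453, 131.18798828125), 10.823661804199219)
floor [207, 180, 46, 56, 1399] ((608.8963012695312, 19.886154174804688), (130.17300415039062, 119.90499877929688), 10.84123420715332)
now 23.0 [ 0.4489 -0.1635  0.2149] az -4.62 w 0.0746 F [-6.9  5.1 -2.4] q [-22.  12.  42. 114. -10.  58.  20.]
shift [-0.1133  0.0776  0.0138] turn 0.37826043714346014
  return _methods._mean(a, axis=axis, dtype=dtype,
  ret = ret.dtype.type(ret / rcount)
```

View pics/t3.png

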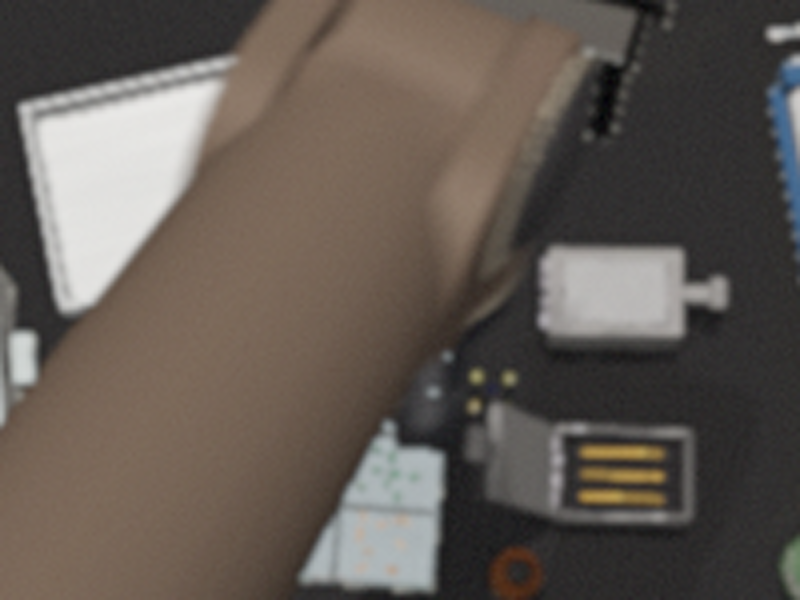

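F is flat shut, with its top at 37.7 mm. Next I'll move above it and settle, and work out the tray pose from the first picture.

{"method": "apply_moves", "body": {
  "targets": [
    [[-0.03,0.02,0],[0,0,0],0.75],
    [[-0.07,0.05,0],[0,0,0],0.75],
    [[-0.1,0.07,0],[0,0,0],0.75],
    [[-0.113,0.078,0.02],[0,0,-0.5],0.75],
    [[-0.113,0.078,0.06],[0,0,-0.5],0.75],
    [[-0.113,0.078,0.09],[0,0,-0.5],0.75],
    [[-0.113,0.078,0.1],[0,0,-0.5],0.75],
    [[-0.113,0.078,0.1],[0,0,-0.5],0.75],
    [[-0.113,0.078,0.1],[0,0,-0.5],0.75]
  ]
}}

```text
time_s: 23.9
position: [0.5226, -0.2922, 0.1174]
eef_rot: [[0.077, 0.997, 0.001], [0.997, -0.077, -0.001], [-0.001, 0.001, -1.0]]
wrist_force: [-0.4, 0.3, 0.4]
gripper_width: 0.0748
finger_force: 0.0
```

```bash
python3 - <<'E'
from h import *
rel([.517,-.282,.009],-4)
im=ctrl.get_image("top");K=np.array(im["K"]);R=np.array(im["rotation"]);o=np.array(im["xyz"])
f=cv2.imread("pics/top0.png");roi=np.zeros(f.shape[:2],np.uint8);roi[170:242,200:280]=1
m=((f.min(2)>120)&(roi>0)).astype(np.uint8);m=cv2.morphologyEx(m,cv2.MORPH_CLOSE,np.ones((3,3)))
k,lab,st,ce=cv2.connectedComponentsWithStats(m);i=1+np.argmax(st[1:,4]);v,u=np.nonzero(lab==i)
d=np.stack([u,v,np.ones_like(u)],1)@np.linalg.inv(K).T@R.T
for z in (.004,.02):
    p=o+d*((z-o[2])/d[:,2])[:,None];print(z,st[i].tolist(),cv2.minAreaRect((p[:,:2]*1000).astype(np.float32)))
c=np.array([(210,80),(343,52),(368,165),(233,195)])*.45+[110,150]
d=np.c_[c,np.ones(4)]@np.linalg.inv(K).T@R.T;p=o+d*((.02-o[2])/d[:,2])[:,None];print(p.round(4),p.mean(0))
E
```

```text
now 23.9 [ 0.5226 -0.2922  0.1174] az -4.43 w 0.0748 F [-0.4  0.3  0.4] q [ -2.  32.  38. 104. -24.  52.  42.]
shift [ 0.0098 -0.0065  0.1084] turn -0.42677752985592843
0.004 [205, 173, 75, 69, 3428] ((592.7559814453125, 0.0842132568359375), (193.53256225585938, 166.3441162109375), 10.888057708740234)
0.02 [205, 173, 75, 69, 3428] ((587.9751586914062, -2.5443267822265625), (190.8294219970703, 164.02076721191406), 10.888052940368652)
[[ 0.6641  0.0941  0.02  ]
 [ 0.6917 -0.062   0.02  ]
 [ 0.5529 -0.0881  0.02  ]
 [ 0.5246  0.0664  0.02  ]] [0.6083272  0.00260578 0.02      ]
```

{"method": "apply_moves", "body": {
  "targets": [
    [[0.01,-0.006,0.01],[0,0,-0.4],0.75],
    [[0.01,-0.006,0.03],[0,0,-0.4],0.75],
    [[0.01,-0.006,0.06],[0,0,-0.4],0.75],
    [[0.01,-0.006,0.085],[0,0,-0.4],0.75],
    [[0.01,-0.006,0.1],[0,0,-0.4],0.75],
    [[0.01,-0.006,0.107],[0,0,-0.4],0.75],
    [[0.01,-0.006,0.107],[0,0,-0.4],0.75],
    [[0.01,-0.006,0.107],[0,0,-0.4],0.5],
    [[0.01,-0.006,0.107],[0,0,-0.4],0.35],
    [[0.01,-0.006,0.107],[0,0,-0.4],0.2],
    [[0.01,-0.006,0.107],[0,0,-0.4],0.1],
    [[0.01,-0.006,0.107],[0,0,-0.4],0.1]
  ],
  "force": 40
}}

```text
time_s: 25.15
position: [0.5172, -0.2817, 0.0105]
eef_rot: [[0.07, 0.998, 0.002], [0.998, -0.07, -0.0], [-0.0, 0.002, -1.0]]
wrist_force: [-2.0, 0.6, 6.0]
gripper_width: 0.0556
finger_force: 42.5
```

{"method": "apply_moves", "body": {
  "targets": [
    [[0,0,-0.01],[0,0,0],0.1],
    [[0,0,-0.03],[0,0,0],0.1],
    [[0,0,-0.06],[0,0,0],0.1],
    [[0,0,-0.1],[0,0,0],0.1],
    [[0,0,-0.14],[0,0,0],0.1],
    [[0,0,-0.18],[0,0,0],0.1],
    [[0,0,-0.22],[0,0,0],0.1],
    [[0,0,-0.24],[0,0,0],0.1],
    [[0,0,-0.24],[0,0,0],0.1],
    [[0,0,-0.24],[0,0,0],0.1]
  ]
}}

```text
time_s: 26.15
position: [0.516, -0.2807, 0.2484]
eef_rot: [[0.07, 0.998, -0.001], [0.998, -0.07, 0.001], [0.001, -0.001, -1.0]]
wrist_force: [-0.8, -0.6, -8.2]
gripper_width: 0.0551
finger_force: 46.3
```

```bash
python3 - <<'E'
from h import *
rel([.605,.017,.25],10.8)
E
```

```text
now 26.15 [ 0.516  -0.2807  0.2484] az -4.03 w 0.0551 F [-0.8 -0.6 -8.2] q [ -8.  23.  43.  98. -17.  66.  36.]
shift [ 0.3032  0.0679 -0.0014] turn -14.826683398481972
```

{"method": "apply_moves", "body": {
  "targets": [
    [[0.02,0.005,0],[0,0,-1],0.1],
    [[0.05,0.012,0],[0,0,-3],0.1],
    [[0.085,0.02,0],[0,0,-5],0.1],
    [[0.12,0.028,0],[0,0,-7],0.1],
    [[0.155,0.035,0],[0,0,-9],0.1],
    [[0.19,0.043,0],[0,0,-11],0.1],
    [[0.225,0.05,0],[0,0,-13],0.1],
    [[0.26,0.058,0],[0,0,-14.8],0.1],
    [[0.285,0.064,0],[0,0,-14.8],0.1],
    [[0.298,0.067,0],[0,0,-14.8],0.1],
    [[0.303,0.068,0],[0,0,-14.8],0.1],
    [[0.303,0.068,0.02],[0,0,-14.8],0.1],
    [[0.303,0.068,0.06],[0,0,-14.8],0.1],
    [[0.303,0.068,0.1],[0,0,-14.8],0.1],
    [[0.303,0.068,0.13],[0,0,-14.8],0.1],
    [[0.303,0.068,0.15],[0,0,-14.8],0.1],
    [[0.303,0.068,0.16],[0,0,-14.8],0.1],
    [[0.303,0.068,0.16],[0,0,-14.8],0.1],
    [[0.303,0.068,0.16],[0,0,-14.8],0.1]
  ]
}}

```text
time_s: 28.05
position: [0.6063, 0.0152, 0.09]
eef_rot: [[-0.186, 0.983, 0.001], [0.983, 0.186, -0.0], [-0.001, 0.001, -1.0]]
wrist_force: [0.8, 0.2, -6.4]
gripper_width: 0.0555
finger_force: 46.2
```

```bash
python3 - <<'E'
from h import *
rel([.605,.017,.0145],10.8)
im=ctrl.get_image("side");cv2.imwrite("pics/s4.png",cv2.resize(im["frame"][160:280,280:440],(800,600),interpolation=cv2.INTER_CUBIC))
E
```

```text
now 28.05 [0.6063 0.0152 0.09  ] az 10.7 w 0.0555 F [ 0.8  0.2 -6.4] q [-28.  33.  31. 104. -22.  49.  24.]
shift [ 0.0021 -0.001   0.0755] turn -0.10169449299375088
```

View pics/s4.png

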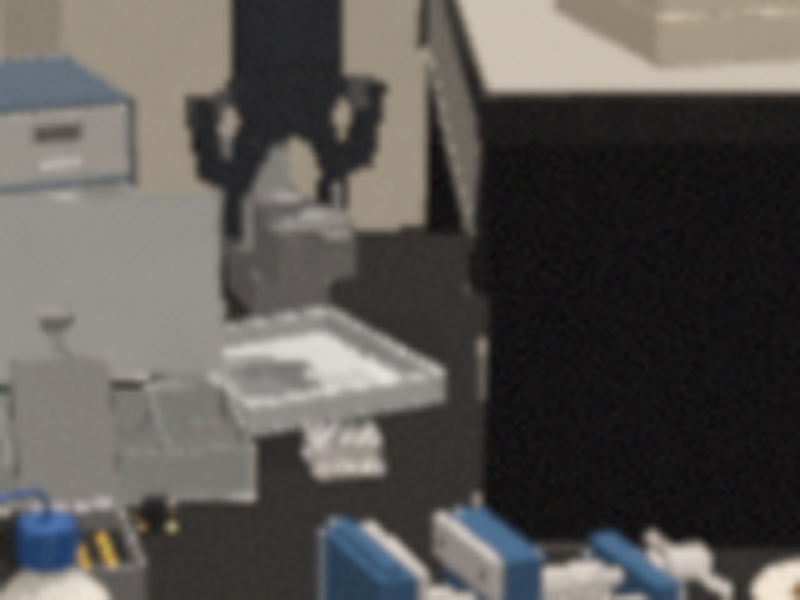

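The case hangs level and shut over the tray at crop (290,255), with its shadow inside the tray at (270,375). Lowering it gently.

{"method": "apply_moves", "body": {
  "targets": [
    [[0.001,0,0.01],[0,0,0],0.1],
    [[0.001,0,0.025],[0,0,0],0.1],
    [[0.001,0,0.04],[0,0,0],0.1],
    [[0.001,0,0.055],[0,0,0],0.1],
    [[0.001,0,0.063],[0,0,0],0.1],
    [[0.001,0,0.067],[0,0,0],0.1],
    [[0.001,0,0.069],[0,0,0],0.1],
    [[0.001,0,0.071],[0,0,0],0.1],
    [[0.001,0,0.072],[0,0,0],0.1],
    [[0.001,0,0.073],[0,0,0],0.1],
    [[0.001,0,0.073],[0,0,0],0.1]
  ]
}}

```text
time_s: 29.2
position: [0.6058, 0.0172, 0.0164]
eef_rot: [[-0.187, 0.982, 0.0], [0.982, 0.187, 0.0], [0.0, 0.0, -1.0]]
wrist_force: [-0.3, -0.3, -7.1]
gripper_width: 0.0553
finger_force: 46.2
```

{"method": "apply_moves", "body": {
  "targets": [
    [[0,0,0.0005],[0,0,0],0.1],
    [[0,0,0.001],[0,0,0],0.1],
    [[0,0,0.0015],[0,0,0],0.1],
    [[0,0,0.002],[0,0,0],0.1],
    [[0,0,0.002],[0,0,0],0.1]
  ]
}}

```text
time_s: 29.7
position: [0.6057, 0.0171, 0.0146]
eef_rot: [[-0.187, 0.982, 0.0], [0.982, 0.187, 0.0], [0.0, 0.0, -1.0]]
wrist_force: [-2.3, 0.0, -1.5]
gripper_width: 0.0558
finger_force: 47.0
```

{"method": "apply_moves", "body": {
  "targets": [
    [[0,0,0.0005],[0,0,0],0.1],
    [[0,0,0.0005],[0,0,0],0.4],
    [[0,0,0.0005],[0,0,0],0.6],
    [[0,0,0.0005],[0,0,0],0.7],
    [[0,0,0.0005],[0,0,0],0.7],
    [[0,0,-0.02],[0,0,0],0.7],
    [[0,0,-0.05],[0,0,0],0.7],
    [[0,0,-0.09],[0,0,0],0.7],
    [[0,0,-0.14],[0,0,0],0.7],
    [[0,0,-0.19],[0,0,0],0.7],
    [[0,0,-0.24],[0,0,0],0.7],
    [[-0.05,-0.05,-0.27],[0,0,0],0.7],
    [[-0.09,-0.09,-0.27],[0,0,0],0.7],
    [[-0.12,-0.14,-0.27],[0,0,0],0.7],
    [[-0.15,-0.18,-0.27],[0,0,0],0.7],
    [[-0.15,-0.2,-0.27],[0,0,0],0.7],
    [[-0.15,-0.2,-0.27],[0,0,0],0.7]
  ]
}}

```text
time_s: 31.4
position: [0.4326, -0.172, 0.2846]
eef_rot: [[-0.179, 0.984, 0.0], [0.984, 0.179, 0.001], [0.001, 0.0, -1.0]]
wrist_force: [0.6, 0.4, 0.2]
gripper_width: 0.0726
finger_force: 0.0
```

```bash
python3 - <<'E'
from h import *
rel(None)
im=ctrl.get_image("side");cv2.imwrite("pics/s5.png",cv2.resize(im["frame"][160:310,240:440],(800,600),interpolation=cv2.INTER_CUBIC))
im=ctrl.get_image("top");cv2.imwrite("pics/t5.png",cv2.resize(im["frame"][150:350,110:470],(800,444),interpolation=cv2.INTER_CUBIC))
lid((.404,-.240),(.052,.999));lid((.651,.230),(.026,1))
P=cloud(im);m=(np.hypot(P[...,0]-.6057,P[...,1]-.0171)<.025);print("top z",np.percentile(P[m][:,2],[5,50,95]).round(4))
E
```

```text
now 31.4 [ 0.4326 -0.172   0.2846] az 10.33 w 0.0726 F [0.6 0.4 0.2] q [-24.   5.  43. 110.  -4.  66.  31.]
top 325 zmax 0.131 u at top 0.046 ang of z>.09 [115. 116. 119.]
side 495 zmax 0.13 u at top 0.042 ang of z>.09 [112. 115. 118.]
top 537 zmax 0.133 u at top 0.049 ang of z>.09 [115. 117. 119.]
side 258 zmax 0.13 u at top 0.045 ang of z>.09 [113. 117. 120.]
top z [0.039  0.0422 0.0457]
```

View pics/s5.png

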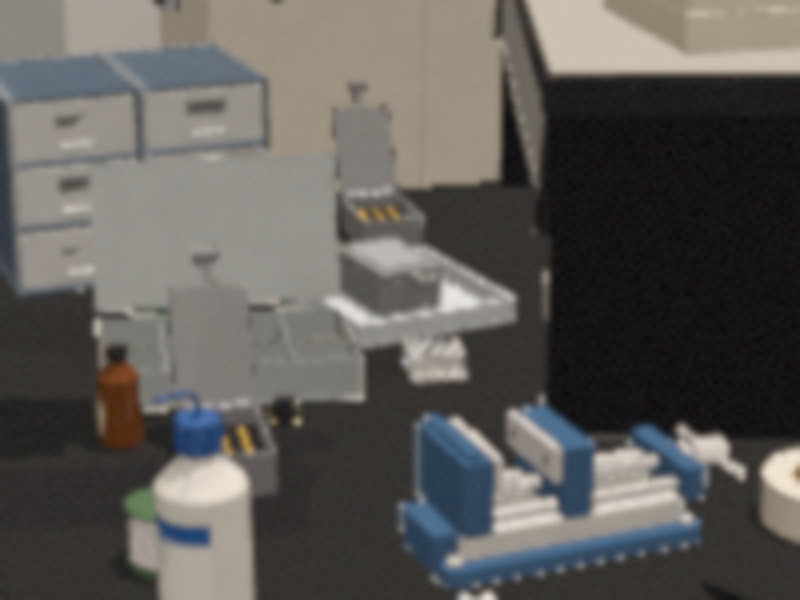

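View pics/t5.png

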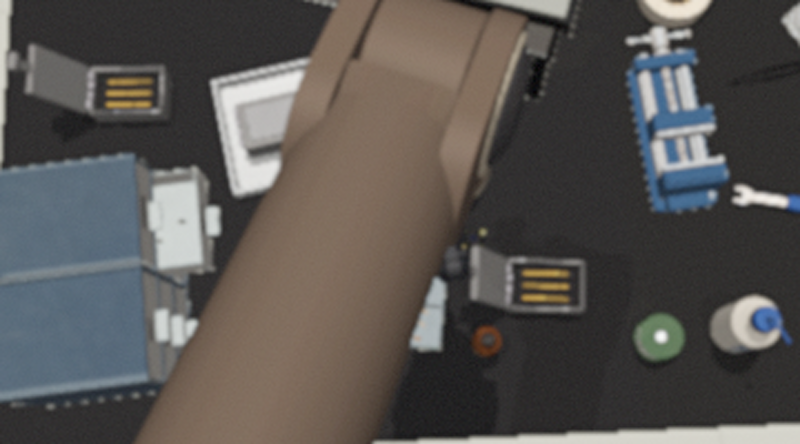

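The stiff case lies shut and flat in the tray: its top is at 42 mm, which is 4 + 38. The two good cases stand wide open, and everything else is where it was. Handing in.

```bash
python3 -c "
from station import ctrl
print(ctrl.finish_job())"
```

```text
the job is handed in; nothing more can be done
None
```

I found the stiff hinge and put that case, shut, flat on the reject tray floor; the two good cases stand wide open where they were, nothing else looked disturbed in the last pictures, and I handed the job in at about 31 s.

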